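# Reverse the double-ended crucible scraper in its holder

### The job

Two holders on the bench each carry a double-ended crucible scraper. In one of them the worn black blade sticks out and the unused brass blade lies in the blue pocket: take that scraper out, turn it end for end and lay it back down in both forks of the same holder, fully seated, so that its brass blade sticks out. Leave the scraper in the other holder, whose brass blade already sticks out, as it is.

Things in the scene. Friction and masses are not known exactly. Their poses are not given: they have to be found in the camera images.
- scraper_centre (a point): Centre of the scraper to be reversed (black blade out at the start): a straight bar 150 mm long, 0.09 kg; in the middle a grey, black-ribbed square grip block 44 mm long, 22 x 22 mm in section, on a 12 x 12 mm steel shank; a flat blade 14 mm wide at each end, brass at +x, black at -x. x runs along the bar to the brass blade, z up.
- scraper_brass_tip (a point): Outer end of that scraper's brass blade, on the bar's axis, 75 mm from its centre; same axes. It starts in the holder's blue pocket, which is open at the top, 28 mm wide inside, walls to 44 mm above the bench.
- holder: Its holder, fixed. Origin on the bench midway between the forks; x level, to the open end; z up; blue pocket at -x, end wall at -93 mm. Base 50 mm wide, 8 mm thick. Forks 10 mm thick at x = +38 and -38 mm, free between; slots 18 mm wide, floor at z = 34 mm, flaring to 40 mm wide at the tops, z = 56 mm. Seated: scraper level, centre at x = 0 (play 11 mm each way), y = 0, z = 40 mm.
- other_scraper_centre (a point): Centre of the other, like scraper, which lies seated in the other, like holder with its brass blade already sticking out. To be left alone.
Mind the look-alikes: they are no part of the job. Leave any red look-alike of the holder alone.

How it is judged:
At the end, for the whole second after the job is handed in: The scraper lies seated in both forks of its own holder with the brass blade at the open end: centre within 15 mm along and 10 mm across of the holder's middle and within 6 mm of the seated height of 40 mm, bar within 10 degrees of the holder's length (x of scraper_centre in the frame of holder between -0.015 and 0.015 m and y of scraper_centre in the frame of holder between -0.01 and 0.01 m and z of scraper_centre in the frame of holder between 0.034 and 0.046 m and x of scraper_brass_tip in the frame of holder above 0.05 m and angle between the x axis of scraper_centre and the x axis of holder, either way round below 0.17 rad); the robot touches nothing.
It fails at once if the other scraper is moved by more than 20 mm (distance of other_scraper_centre from where it was at the start of the episode above 0.02 m).
It also fails if it takes over 38 s, if anything falls off the work surface, if the arm or the gripper's body presses on something with over 40 N, if the wrist force passes 120 N, or if a joint passes its speed limit or range.

### The arm

A 6-joint arm with a two-finger parallel gripper is mounted at the origin on a cart in front of the work surface, level with it; the furniture and walls round the work are solid. World frame = base frame: x ahead of the robot, y to its left, z up, the work surface at z = 0. Lengths are in m, angles in rad, forces in N, time in s.
With the tool pointing down it reaches from about 0.225 to 0.875 m from the base axis. Payload 3.4 kg.
Tool frame: the origin (TCP) lies on the centre line of the jaws, within the pads' length; the fingertips stand 19 mm ahead of it and the grasp point (between the pads) is the TCP (env.tcp_to_tips is the distance from the TCP to the fingertips, in m); z points along the fingers, y is the line along which they close (so a half turn about z gives the same grasp; the last joint's range is limited). The gripper opens to 85 mm and grips with 20 to 120 N. Pads are 22 mm wide; open, the fingers measure 114 mm over their backs; the gripper's body (76 mm by 85 mm) begins 54 mm behind the grasp point. The pads swing forward as they close: fully open they stand 13 mm farther back than shut.
Start: joints at [1.156, 0.276, 1.505, -0, 1.361, -0.121], TCP at [0.167, 0.55, 0.25] pointing down, gripper open.
Joint ranges: [-2.89, 2.89], [-0.75, 2.08], [0.22, 2.7], [-1.18, 4.32], [0.11, 2.71], [-2.7, 2.7]. Speed limits (rad/s): [2.57, 2.57, 3.14, 3.14, 3.14, 3.14].

### API

Orientations are given as a 3x3 rotation matrix whose columns are the frame's x, y, z axes.
In Python, from bench import env gives the robot as it stands. The module is installed in compiled form; this text tells all that it offers.
- The arm moves only by the shell command python3 -m inch 'ROWS' [OPENING]. ROWS is JSON, a list of rows, each an object of numbers: "tx", "ty", "tz": the shift along the tool's x, y, z in cm; "rx", "ry", "rz": the turn, a rotation vector about the tool's x, y, z in degrees. In form: [{"tx": .., "ty": .., "tz": .., "rx": .., "ry": .., "rz": ..}, ...]. A call has 1 to 8 rows; each row is the pose to reach, as a shift and turn from the pose commanded when the call began, along the tool's axes at that moment; what a row does not reach only later rows make up. A row lasts 1/10 s, in which the tool goes at most 50 mm and 8.59 degrees, less where a joint would pass 70% of its speed; a pose out of reach is approached as far as the arm can. A call with a gripper value outside its range is refused whole. OPENING is the opening, from 0 (shut) to 1 (fully open), set as the call begins (- or left out, the last holds). The fingers move at their own pace and stop on an object; the grip force is fixed at half the most. Time passes only in rows, so rows that repeat a pose let the fingers close. It gives the time, the measured TCP pose, the force, the opening and the grip force at its end, in the units of the state.
- env.state(): the state, without advancing time (a new reading comes with each control period).
- env.snapshot(name): name is "scene" or "top" or "wrist"; returns the picture (400x640x3 uint8, red, green, blue); there is no depth.
- env.calibration(name): a dict with "vfov" (degrees; the focal length in pixels is half the picture's height over the tangent of half this angle, whatever the lens; pixels are square), "cx", "cy" (the principal point, pixels), "xyz" and "attitude" of the camera in the world. Camera axes: x right, y down, z forward; pixel columns grow to the right and rows downward; lengths in m; the calibration is good to about 2 mm. A picture is of the moment at which its call begins: read the wrist's pose just before it. calibration takes no time and is no camera call; for the wrist camera it gives the pose at the moment of the call.
- env.sign_off(): hands the job in; it is judged then, once.
The state is a dict: "t": time; "qpos": joint angles; "qvel": joint speeds; "joint_efforts": joint torques, N m; "tool_pos": TCP position; "eef_rot": TCP orientation; "wrist_force": force on the tool from outside, world axes, zero at the start; "wrist_torque": the same for the moment, N m; "gripper_width": finger opening in m; "grip_force": force on a finger pad.
Only numpy, scipy, OpenCV 4.12 (cv2) and the standard library are available. Lean on these libraries where they do the work, as an engineer would, in place of code of your own. Each camera call takes 0.05 s, during which the arm holds its last target. There are 200 camera calls.

## Working session

There is one attempt and no reset: what is moved stays moved. The work goes in short steps, Python scripts to look and compute and a shell command to move; the robot and the scene stay as the last step left them, time stands still between calls to the robot, and variables do not carry over. Pictures are saved under pics/ and viewed, at most 10 in all, crops included, and the job is handed in when it is done.

```bash
mkdir -p pics
python3 - <<'E'
from bench import env
import cv2
for n in("top","scene"):
    cv2.imwrite(f"pics/{n}0.png",env.snapshot(n)[:,:,::-1]); print(n,env.calibration(n))
s=env.state();print(s['t'],s['tool_pos'],s['eef_rot'])
E
```

```text
top {'vfov': 49.260244658995006, 'cx': 322.0012139806168, 'cy': 193.4498635009746, 'xyz': array([ 0.34673394, -0.02537281,  0.88933079]), 'attitude': array([[-0.0756864 , -0.97620963,  0.2031904 ],
       [-0.99711164,  0.07538861, -0.00921651],
       [-0.006321  , -0.20330107, -0.97909587]])}
scene {'vfov': 48.13088409512231, 'cx': 319.1306260185364, 'cy': 210.30738910331257, 'xyz': array([-0.02290125,  0.40722028,  0.496758  ]), 'attitude': array([[-0.6032704 , -0.40737587,  0.68564549],
       [-0.79734953,  0.32669912, -0.50744596],
       [-0.01727854, -0.85282623, -0.52190887]])}
0.1 [0.16633154 0.54994109 0.24951251] [[-9.57157982e-01  2.89565373e-01 -7.01633042e-04]
 [ 2.89566135e-01  9.57156769e-01 -1.54061881e-03]
 [ 2.25462956e-04 -1.67778476e-03 -9.99998567e-01]]
```

View pics/top0.png

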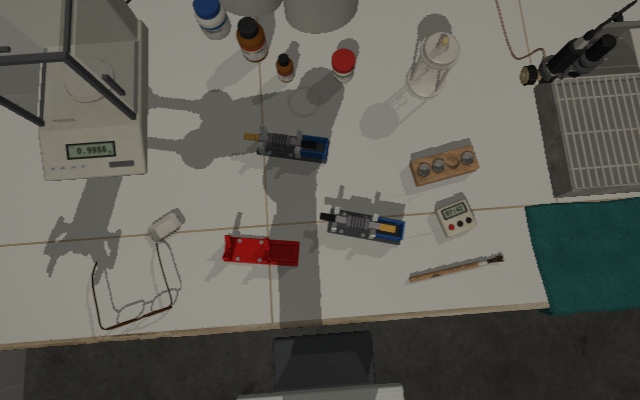

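View pics/scene0.png

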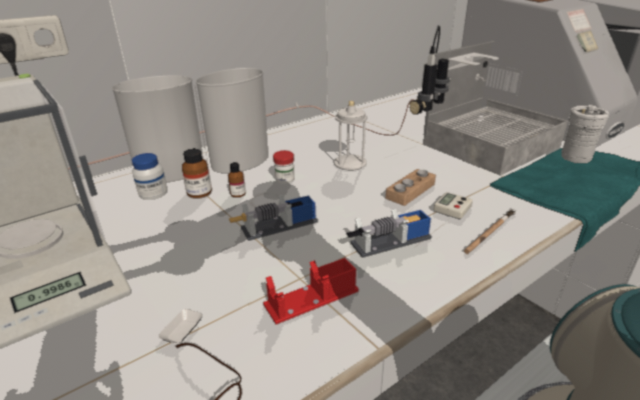

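The candidates in the top view are:
- The holder at (362,225): black blade out at (325,216), brass in the blue pocket at (387,228). This is the target.
- The holder at (290,147): brass blade out at (250,137). Leave alone.
- The red look-alike at (262,251), empty. Leave alone.

I'll check the choice in a close crop and measure it.

```bash
cat > h.py <<'E'
import numpy as np,cv2
from bench import env
def cast(c,uv,z):
    f=200/np.tan(np.radians(c['vfov']/2)); R=np.array(c['attitude']);p=np.array(c['xyz'])
    d=R@np.array([(uv[0]-c['cx'])/f,(uv[1]-c['cy'])/f,1]); return p+d*(z-p[2])/d[2]
E
python3 - <<'E'
from h import *
im=cv2.imread('pics/top0.png'); c=env.calibration('top')
cv2.imwrite('pics/crop0.png',cv2.resize(im[190:260,300:425],None,fx=6,fy=6,interpolation=cv2.INTER_CUBIC))
hsv=cv2.cvtColor(im,cv2.COLOR_BGR2HSV)
m=cv2.inRange(hsv,(100,130,40),(125,255,255)); m[:190]=0;m[260:]=0;m[:,:300]=0;m[:,425:]=0
r=cv2.minAreaRect(cv2.findNonZero(m));print(r)
for p in cv2.boxPoints(r): print(p,cast(c,p,.044))
m=cv2.inRange(hsv,(12,110,100),(30,255,255)); m[:190]=0;m[260:]=0;m[:,:300]=0;m[:,425:]=0
r=cv2.minAreaRect(cv2.findNonZero(m));print(r,cast(c,r[0],.04))
for p in ((321,216),(325,217)): print(cast(c,p,.04))
E
```

```text
((389.63201904296875, 229.0240020751953), (26.83281898498535, 20.214054107666016), 10.304845809936523)
[374.624   236.56801] [ 0.42921634 -0.12854756  0.044     ]
[378.24002 216.68001] [ 0.46742222 -0.13949212  0.044     ]
[404.64005 221.48   ] [ 0.45406523 -0.18983668  0.044     ]
[401.02402 241.368  ] [ 0.41608196 -0.17845792  0.044     ]
((387.25, 227.74998474121094), (15.689291000366211, 6.471832275390625), 11.309932708740234) [ 0.44489222 -0.15535317  0.04      ]
[ 0.4779634  -0.02797415  0.04      ]
[ 0.47537899 -0.03566745  0.04      ]
```

View pics/crop0.png

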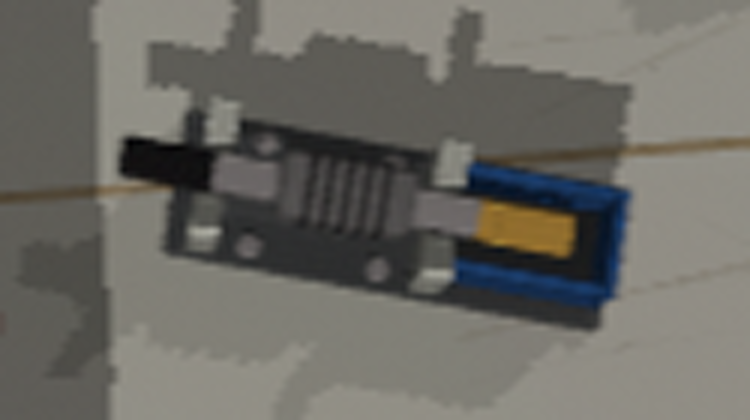

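The crop confirms it. The black tip is at about (320,216) and the brass tip lies in the blue pocket at about (395,230), giving a 150 mm length, centre near (0.459,-0.0995) and bar yaw near 75°.

By the wrist range, yaw = q1-q6, so a direct half turn isn't possible. I'll lay the bar on free bench, regrasp it turned by 180°, and then bring it back.

```bash
cat >> h.py <<'E'
from scipy.spatial.transform import Rotation as Ro
def rel(x,y,z,yaw):
    "shift(cm)/turn(deg) from measured pose to a tool-down pose, tool y axis at yaw deg"
    s=env.state();R=np.array(s['eef_rot']);a=np.radians(yaw)
    Y=np.array([np.cos(a),np.sin(a),0]);Z=np.array([0,0,-1.]);T=np.c_[np.cross(Y,Z),Y,Z]
    print('t %.2f'%s['t'],'pos',np.round(s['tool_pos'],4),'q',np.round(s['qpos'],2),'w %.4f'%s['gripper_width'],'yawY %.1f'%np.degrees(np.arctan2(R[1,1],R[0,1])))
    print('cm',np.round(R.T@(np.array([x,y,z])-s['tool_pos'])*100,2),'deg',np.round(Ro.from_matrix(R.T@T).as_rotvec(True),1))
E
python3 - <<'E'
from h import *
c=env.calibration('top')
for p in ((320.3,216.3),(395.5,230.5)): print(cast(c,p,.04))
for p in ((345,283),(345,318),(300,262),(410,278)): print(cast(c,p,.0))
rel(.459,-.0995,.20,-14.8)
E
python3 -m inch '[{"tx":-46.8,"ty":-53.6,"tz":5,"rz":88},{"tx":-46.8,"ty":-53.6,"tz":5,"rz":88},{"tx":-46.8,"ty":-53.6,"tz":5,"rz":88},{"tx":-46.8,"ty":-53.6,"tz":5,"rz":88},{"tx":-46.8,"ty":-53.6,"tz":5,"rz":88},{"tx":-46.8,"ty":-53.6,"tz":5,"rz":88},{"tx":-46.8,"ty":-53.6,"tz":5,"rz":88},{"tx":-46.8,"ty":-53.6,"tz":5,"rz":88}]' 
python3 -c "
from h import *
rel(.459,-.0995,.20,-14.8)"
```

```text
[ 0.47747431 -0.02655626  0.04      ]
[ 0.43829518 -0.17082331  0.04      ]
[ 0.34569124 -0.06570405  0.        ]
[ 0.27856788 -0.05988503  0.        ]
[0.39390029 0.02119051 0.        ]
[ 0.34561272 -0.19608087  0.        ]
t 0.10 pos [0.1663 0.5499 0.2495] q [ 1.16  0.28  1.51  0.    1.36 -0.12] w 0.0851 yawY 73.2
cm [-46.82 -53.68   5.03] deg [-0.1  0.1 88. ]
t 0.10 pos [0.1663 0.5499 0.2495] q [ 1.16  0.28  1.51  0.    1.36 -0.12] w 0.0851 yawY 73.2
cm [-46.82 -53.68   5.03] deg [-0.1  0.1 88. ]$[0]: bad value
```

```bash
python3 -m inch '[{"tx":-46.8,"ty":-53.6,"tz":5,"rx":0,"ry":0,"rz":88},{"tx":-46.8,"ty":-53.6,"tz":5,"rx":0,"ry":0,"rz":88},{"tx":-46.8,"ty":-53.6,"tz":5,"rx":0,"ry":0,"rz":88},{"tx":-46.8,"ty":-53.6,"tz":5,"rx":0,"ry":0,"rz":88},{"tx":-46.8,"ty":-53.6,"tz":5,"rx":0,"ry":0,"rz":88},{"tx":-46.8,"ty":-53.6,"tz":5,"rx":0,"ry":0,"rz":88},{"tx":-46.8,"ty":-53.6,"tz":5,"rx":0,"ry":0,"rz":88},{"tx":-46.8,"ty":-53.6,"tz":5,"rx":0,"ry":0,"rz":88}]' 
python3 -c "
from h import *
rel(.459,-.0995,.20,-14.8)"
```

```text
t: 0.9
tool_pos: [0.3308, 0.1849, 0.2221]
eef_rot: [[-0.071, 0.997, 0.0], [0.997, 0.071, 0.0], [0.0, 0.0, -1.0]]
wrist_force: [0.3, -1.1, -0.4]
gripper_width: 0.0855
grip_force: 0.0
t 0.90 pos [0.3308 0.1849 0.2221] q [ 0.33 -0.01  1.92  0.    1.23  0.25] w 0.0855 yawY 4.1
cm [-29.28  10.76   2.21] deg [ 0.  -0.  18.9]
```

```bash
python3 -m inch '[{"tx":-29.3,"ty":10.8,"tz":2.2,"rx":0,"ry":0,"rz":18.9},{"tx":-29.3,"ty":10.8,"tz":2.2,"rx":0,"ry":0,"rz":18.9},{"tx":-29.3,"ty":10.8,"tz":2.2,"rx":0,"ry":0,"rz":18.9},{"tx":-29.3,"ty":10.8,"tz":2.2,"rx":0,"ry":0,"rz":18.9},{"tx":-29.3,"ty":10.8,"tz":2.2,"rx":0,"ry":0,"rz":18.9},{"tx":-29.3,"ty":10.8,"tz":2.2,"rx":0,"ry":0,"rz":18.9},{"tx":-29.3,"ty":10.8,"tz":2.2,"rx":0,"ry":0,"rz":18.9},{"tx":-29.3,"ty":10.8,"tz":2.2,"rx":0,"ry":0,"rz":18.9}]'
python3 - <<'E'
from h import *
rel(.459,-.0995,.20,-14.8)
c=env.calibration('wrist')
cv2.imwrite('pics/w1.png',env.snapshot('wrist')[:,:,::-1])
import pickle;pickle.dump(c,open('w1.pkl','wb'))
print(c)
E
```

```text
t: 1.7
tool_pos: [0.4613, -0.0987, 0.1995]
eef_rot: [[0.253, 0.967, -0.001], [0.967, -0.253, 0.001], [0.0, -0.001, -1.0]]
wrist_force: [-0.1, 1.1, 0.2]
gripper_width: 0.0851
grip_force: 0.0
t 1.70 pos [ 0.4613 -0.0987  0.1995] q [-0.36  0.16  1.8   0.    1.19 -0.1 ] w 0.0851 yawY -14.7
cm [-0.14 -0.2  -0.05] deg [-0.1 -0.   0.1]
{'vfov': 68.52479789714646, 'cx': 317.8840278489454, 'cy': 202.89391743530436, 'xyz': array([ 0.48213969, -0.02198589,  0.32402356]), 'attitude': array([[ 0.96729974, -0.24070537, -0.07995088],
       [-0.25363061, -0.92002084, -0.29871922],
       [-0.00165315,  0.30922901, -0.95098616]])}
```

View pics/w1.png

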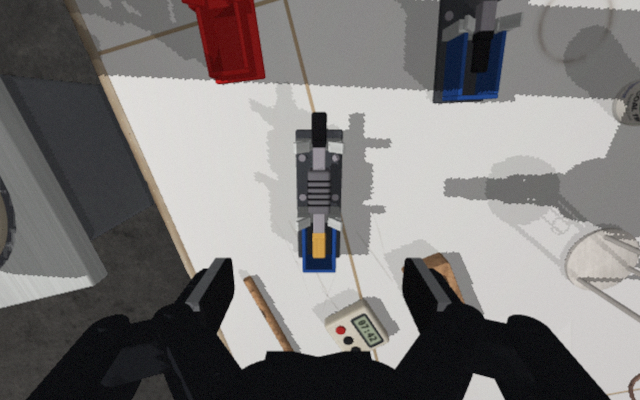

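The wrist view shows the target upright in the picture: black tip at about (319,113), brass tip at about (318,258), grip block at about (319,188). I'll cast these at z=0.04.

Run:
```python
from h import *
import pickle
c=pickle.load(open('w1.pkl','rb'));im=cv2.imread('pics/w1.png')
hsv=cv2.cvtColor(im,cv2.COLOR_BGR2HSV)
def roi(m):
    o=np.zeros_like(m);o[105:275,290:348]=m[105:275,290:348];return o
b=roi(cv2.inRange(hsv,(12,110,80),(30,255,255))); r=cv2.boundingRect(cv2.findNonZero(b));print('brass',r)
br=cast(c,(r[0]+r[2]/2-.5,r[1]+r[3]),.041)
d=cv2.inRange(hsv,(0,0,0),(180,255,35)); d[:105]=0;d[130:]=0;d[:,:308]=0;d[:,330:]=0
r=cv2.boundingRect(cv2.findNonZero(d));print('black',r)
bl=cast(c,(r[0]+r[2]/2-.5,r[1]),.041)
v=bl-br;print(br,bl,np.linalg.norm(v),(br+bl)/2,np.degrees(np.arctan2(v[1],v[0])))
u=roi(cv2.inRange(hsv,(100,130,40),(125,255,255)));r=cv2.boundingRect(cv2.findNonZero(u))
print('pocket',r,[cast(c,p,.044) for p in ((r[0]-.5,r[1]+r[3]),(r[0]+r[2]-.5,r[1]+r[3]))])
m=(br+bl)/2; rel(m[0],m[1],.052,np.degrees(np.arctan2(v[1],v[0]))-90)
```

```text
brass (312, 233, 14, 25)
black (312, 113, 14, 17)
[ 0.44312297 -0.1715654   0.041     ] [ 0.48099656 -0.02673971  0.041     ] 0.1496959860613554 [ 0.46205977 -0.09915256  0.041     ] 75.34469306441676
pocket (302, 229, 35, 43) [array([ 0.42136338, -0.18178778,  0.044     ]), array([ 0.45814055, -0.1913915 ,  0.044     ])]
t 1.75 pos [ 0.4603 -0.097   0.1996] q [-0.36  0.16  1.8   0.    1.19 -0.1 ] w 0.0855 yawY -14.6
cm [-0.18  0.26 14.76] deg [-0.1 -0.1  0.1]
```

```bash
python3 -m inch '[{"tx":-0.1,"ty":0.2,"tz":5,"rx":0,"ry":0,"rz":0},{"tx":-0.1,"ty":0.2,"tz":9,"rx":0,"ry":0,"rz":0},{"tx":-0.1,"ty":0.2,"tz":12,"rx":0,"ry":0,"rz":0},{"tx":-0.1,"ty":0.2,"tz":14,"rx":0,"ry":0,"rz":0},{"tx":-0.1,"ty":0.2,"tz":14.8,"rx":0,"ry":0,"rz":0},{"tx":-0.1,"ty":0.2,"tz":14.8,"rx":0,"ry":0,"rz":0}]'
python3 -m inch '[{"tx":0,"ty":0,"tz":0,"rx":0,"ry":0,"rz":0},{"tx":0,"ty":0,"tz":0,"rx":0,"ry":0,"rz":0},{"tx":0,"ty":0,"tz":0,"rx":0,"ry":0,"rz":0},{"tx":0,"ty":0,"tz":0,"rx":0,"ry":0,"rz":0},{"tx":0,"ty":0,"tz":0,"rx":0,"ry":0,"rz":0},{"tx":0,"ty":0,"tz":0,"rx":0,"ry":0,"rz":0},{"tx":0,"ty":0,"tz":0,"rx":0,"ry":0,"rz":0}]' 0
```

```text
t: 2.35
tool_pos: [0.4614, -0.0968, 0.0518]
eef_rot: [[0.248, 0.969, -0.002], [0.969, -0.248, 0.001], [0.001, -0.003, -1.0]]
wrist_force: [-0.2, 0.0, 0.2]
gripper_width: 0.0855
grip_force: 0.0
t: 3.05
tool_pos: [0.4631, -0.0988, 0.0531]
eef_rot: [[0.25, 0.968, 0.001], [0.968, -0.25, -0.0], [0.0, 0.001, -1.0]]
wrist_force: [0.1, 0.1, 5.8]
gripper_width: 0.0207
grip_force: 59.5
```

Gripped at 21 mm width. Now I lift clear of the pocket and forks, then carry it to the free bench at (0.35,-0.07).

```bash
python3 -m inch '[{"tx":0,"ty":0,"tz":-2,"rx":0,"ry":0,"rz":0},{"tx":0,"ty":0,"tz":-5,"rx":0,"ry":0,"rz":0},{"tx":0,"ty":0,"tz":-9,"rx":0,"ry":0,"rz":0},{"tx":0,"ty":0,"tz":-9,"rx":0,"ry":0,"rz":0}]'
python3 - <<'E'
from h import *
rel(.35,-.07,.13,-62)
cv2.imwrite('pics/w2.png',env.snapshot('wrist')[:,:,::-1])
E
```

```text
t: 3.45
tool_pos: [0.4659, -0.0998, 0.1467]
eef_rot: [[0.25, 0.968, 0.01], [0.968, -0.25, -0.004], [-0.001, 0.01, -1.0]]
wrist_force: [0.9, 0.2, -1.3]
gripper_width: 0.0204
grip_force: 59.1
t 3.45 pos [ 0.4659 -0.0998  0.1467] q [-0.36  0.21  1.88  0.    1.04 -0.1 ] w 0.0204 yawY -14.5
cm [-1.000e-02 -1.198e+01  1.550e+00] deg [ 0.6 -0.2 47.5]
```

View pics/w2.png

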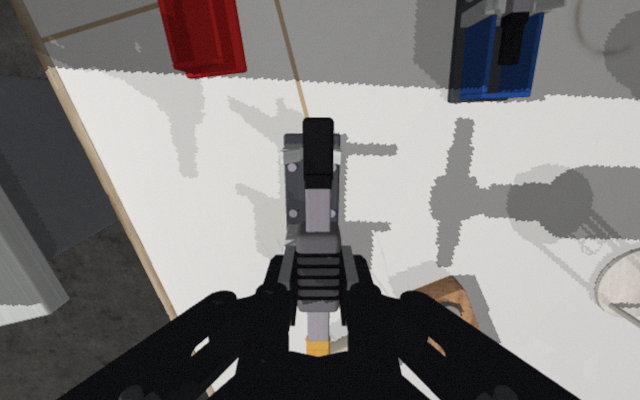

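The scraper is held level: black tip at about (318,120), brass at about (317,348).

```bash
python3 -m inch '[{"tx":0,"ty":-12,"tz":1.5,"rx":0,"ry":0,"rz":47.5},{"tx":0,"ty":-12,"tz":1.5,"rx":0,"ry":0,"rz":47.5},{"tx":0,"ty":-12,"tz":1.5,"rx":0,"ry":0,"rz":47.5},{"tx":0,"ty":-12,"tz":1.5,"rx":0,"ry":0,"rz":47.5},{"tx":0,"ty":-12,"tz":1.5,"rx":0,"ry":0,"rz":47.5},{"tx":0,"ty":-12,"tz":1.5,"rx":0,"ry":0,"rz":47.5},{"tx":0,"ty":-12,"tz":1.5,"rx":0,"ry":0,"rz":47.5},{"tx":0,"ty":-12,"tz":1.5,"rx":0,"ry":0,"rz":47.5}]'
python3 -c "
from h import *
rel(.35,-.07,.026,-62)"
```

```text
t: 4.3
tool_pos: [0.3456, -0.0683, 0.1264]
eef_rot: [[0.882, 0.471, -0.002], [0.471, -0.882, 0.001], [-0.001, -0.002, -1.0]]
wrist_force: [1.1, -0.1, -0.9]
gripper_width: 0.0205
grip_force: 59.2
t 4.30 pos [ 0.3456 -0.0683  0.1264] q [-0.39  0.06  2.13  0.    0.95  0.69] w 0.0205 yawY -61.9
cm [ 0.32  0.38 10.04] deg [-0.1  0.1  0.1]
```

```bash
python3 -m inch '[{"tx":0.3,"ty":0.3,"tz":4,"rx":0,"ry":0,"rz":0},{"tx":0.3,"ty":0.3,"tz":7.5,"rx":0,"ry":0,"rz":0},{"tx":0.3,"ty":0.3,"tz":9.2,"rx":0,"ry":0,"rz":0},{"tx":0.3,"ty":0.3,"tz":9.9,"rx":0,"ry":0,"rz":0},{"tx":0.3,"ty":0.3,"tz":9.9,"rx":0,"ry":0,"rz":0},{"tx":0.3,"ty":0.3,"tz":9.9,"rx":0,"ry":0,"rz":0}]'
python3 -m inch '[{"tx":0,"ty":0,"tz":0.1,"rx":0,"ry":0,"rz":0},{"tx":0,"ty":0,"tz":0.2,"rx":0,"ry":0,"rz":0},{"tx":0,"ty":0,"tz":0.2,"rx":0,"ry":0,"rz":0}]'
```

```text
t: 4.9
tool_pos: [0.3511, -0.07, 0.0287]
eef_rot: [[0.883, 0.47, 0.001], [0.47, -0.883, -0.0], [0.001, 0.001, -1.0]]
wrist_force: [-0.3, -0.7, -1.7]
gripper_width: 0.0204
grip_force: 59.2
t: 5.2
tool_pos: [0.3508, -0.0699, 0.0267]
eef_rot: [[0.883, 0.47, 0.001], [0.47, -0.883, -0.0], [0.001, 0.001, -1.0]]
wrist_force: [-0.3, -1.1, -1.2]
gripper_width: 0.0207
grip_force: 59.2
```

```bash
python3 -m inch '[{"tx":0,"ty":0,"tz":0.1,"rx":0,"ry":0,"rz":0},{"tx":0,"ty":0,"tz":0.2,"rx":0,"ry":0,"rz":0},{"tx":0,"ty":0,"tz":0.2,"rx":0,"ry":0,"rz":0}]'
python3 -m inch '[{"tx":0,"ty":0,"tz":0.1,"rx":0,"ry":0,"rz":0},{"tx":0,"ty":0,"tz":0.1,"rx":0,"ry":0,"rz":0}]'
```

```text
t: 5.5
tool_pos: [0.3504, -0.0698, 0.0242]
eef_rot: [[0.883, 0.47, -0.0], [0.47, -0.883, 0.0], [-0.0, -0.0, -1.0]]
wrist_force: [0.4, 0.2, -1.1]
gripper_width: 0.0204
grip_force: 59.2
t: 5.7
tool_pos: [0.3504, -0.0698, 0.024]
eef_rot: [[0.883, 0.47, 0.0], [0.47, -0.883, 0.0], [0.0, -0.0, -1.0]]
wrist_force: [-3.1, 1.4, 13.5]
gripper_width: 0.0201
grip_force: 61.2
```

Contact at 13.5 N, so the block is on the bench. I release, rise, turn the gripper by -180° about tool z, and regrasp.

```bash
python3 -m inch '[{"tx":0,"ty":0,"tz":0,"rx":0,"ry":0,"rz":0},{"tx":0,"ty":0,"tz":0,"rx":0,"ry":0,"rz":0},{"tx":0,"ty":0,"tz":0,"rx":0,"ry":0,"rz":0},{"tx":0,"ty":0,"tz":0,"rx":0,"ry":0,"rz":0},{"tx":0,"ty":0,"tz":-3,"rx":0,"ry":0,"rz":0},{"tx":0,"ty":0,"tz":-7,"rx":0,"ry":0,"rz":0},{"tx":0,"ty":0,"tz":-11,"rx":0,"ry":0,"rz":0},{"tx":0,"ty":0,"tz":-11,"rx":0,"ry":0,"rz":0}]' 1
for i in 1; do :; done
python3 -m inch '[{"tx":0,"ty":0,"tz":0,"rx":0,"ry":0,"rz":-64},{"tx":0,"ty":0,"tz":0,"rx":0,"ry":0,"rz":-64},{"tx":0,"ty":0,"tz":0,"rx":0,"ry":0,"rz":-64},{"tx":0,"ty":0,"tz":0,"rx":0,"ry":0,"rz":-64},{"tx":0,"ty":0,"tz":0,"rx":0,"ry":0,"rz":-64},{"tx":0,"ty":0,"tz":0,"rx":0,"ry":0,"rz":-64},{"tx":0,"ty":0,"tz":0,"rx":0,"ry":0,"rz":-64},{"tx":0,"ty":0,"tz":0,"rx":0,"ry":0,"rz":-64}]' >/dev/null
python3 -m inch '[{"tx":0,"ty":0,"tz":0,"rx":0,"ry":0,"rz":-64},{"tx":0,"ty":0,"tz":0,"rx":0,"ry":0,"rz":-64},{"tx":0,"ty":0,"tz":0,"rx":0,"ry":0,"rz":-64},{"tx":0,"ty":0,"tz":0,"rx":0,"ry":0,"rz":-64},{"tx":0,"ty":0,"tz":0,"rx":0,"ry":0,"rz":-64},{"tx":0,"ty":0,"tz":0,"rx":0,"ry":0,"rz":-64},{"tx":0,"ty":0,"tz":0,"rx":0,"ry":0,"rz":-64},{"tx":0,"ty":0,"tz":0,"rx":0,"ry":0,"rz":-64}]' >/dev/null
python3 -m inch '[{"tx":0,"ty":0,"tz":0,"rx":0,"ry":0,"rz":-52},{"tx":0,"ty":0,"tz":0,"rx":0,"ry":0,"rz":-52},{"tx":0,"ty":0,"tz":0,"rx":0,"ry":0,"rz":-52},{"tx":0,"ty":0,"tz":0,"rx":0,"ry":0,"rz":-52},{"tx":0,"ty":0,"tz":0,"rx":0,"ry":0,"rz":-52},{"tx":0,"ty":0,"tz":0,"rx":0,"ry":0,"rz":-52},{"tx":0,"ty":0,"tz":0,"rx":0,"ry":0,"rz":-52},{"tx":0,"ty":0,"tz":0,"rx":0,"ry":0,"rz":-52}]'
python3 - <<'E'
from h import *
import pickle
rel(.3505,-.07,.0245,118)
c=env.calibration('wrist');pickle.dump(c,open('w3.pkl','wb'))
cv2.imwrite('pics/w3.png',env.snapshot('wrist')[:,:,::-1])
E
```

```text
t: 6.5
tool_pos: [0.3539, -0.0712, 0.1374]
eef_rot: [[0.883, 0.47, 0.01], [0.47, -0.883, -0.004], [0.007, 0.008, -1.0]]
wrist_force: [1.0, 0.4, 0.5]
gripper_width: 0.0856
grip_force: 0.0
t: 8.9
tool_pos: [0.35, -0.0696, 0.1327]
eef_rot: [[-0.884, -0.467, -0.001], [-0.467, 0.884, 0.001], [0.001, 0.001, -1.0]]
wrist_force: [0.8, -0.2, -0.2]
gripper_width: 0.0856
grip_force: 0.0
t 8.90 pos [ 0.35   -0.0696  0.1327] q [-0.39  0.06  2.11  0.    0.97 -2.45] w 0.0856 yawY 117.8
cm [-0.03 -0.07 10.82] deg [ 0.1 -0.  -0.2]
```

View pics/w3.png

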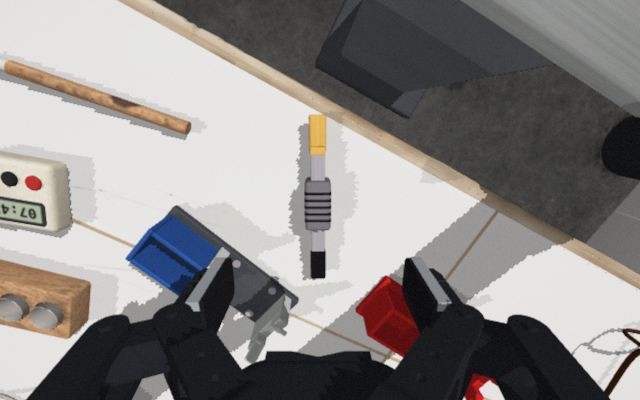

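The bar lies flat at column 318, brass tip at row 114 and black tip at row 278, in line with the jaws. I regrasp it.

```bash
python3 -m inch '[{"tx":0,"ty":0,"tz":4,"rx":0,"ry":0,"rz":0},{"tx":0,"ty":0,"tz":7.5,"rx":0,"ry":0,"rz":0},{"tx":0,"ty":0,"tz":9.8,"rx":0,"ry":0,"rz":0},{"tx":0,"ty":0,"tz":10.7,"rx":0,"ry":0,"rz":0},{"tx":0,"ty":0,"tz":10.7,"rx":0,"ry":0,"rz":0}]'
python3 -m inch '[{"tx":0,"ty":0,"tz":0,"rx":0,"ry":0,"rz":0},{"tx":0,"ty":0,"tz":0,"rx":0,"ry":0,"rz":0},{"tx":0,"ty":0,"tz":0,"rx":0,"ry":0,"rz":0},{"tx":0,"ty":0,"tz":0,"rx":0,"ry":0,"rz":0},{"tx":0,"ty":0,"tz":0,"rx":0,"ry":0,"rz":0},{"tx":0,"ty":0,"tz":0,"rx":0,"ry":0,"rz":0},{"tx":0,"ty":0,"tz":0,"rx":0,"ry":0,"rz":0}]' 0
python3 -m inch '[{"tx":0,"ty":0,"tz":-3,"rx":0,"ry":0,"rz":0},{"tx":0,"ty":0,"tz":-7,"rx":0,"ry":0,"rz":0},{"tx":0,"ty":0,"tz":-11,"rx":0,"ry":0,"rz":0},{"tx":0,"ty":0,"tz":-13,"rx":0,"ry":0,"rz":0},{"tx":0,"ty":0,"tz":-13,"rx":0,"ry":0,"rz":0}]'
python3 -c "
from h import *
rel(.3505,-.07,.14,60)"
```

```text
t: 9.45
tool_pos: [0.3493, -0.0693, 0.025]
eef_rot: [[-0.884, -0.468, -0.004], [-0.468, 0.884, 0.002], [0.002, 0.003, -1.0]]
wrist_force: [0.9, -0.4, -0.7]
gripper_width: 0.0856
grip_force: 0.0
t: 10.15
tool_pos: [0.3509, -0.0699, 0.027]
eef_rot: [[-0.883, -0.47, 0.001], [-0.47, 0.883, -0.0], [-0.001, -0.001, -1.0]]
wrist_force: [-0.9, 0.2, 6.5]
gripper_width: 0.0205
grip_force: 59.2
t: 10.65
tool_pos: [0.3525, -0.0706, 0.159]
eef_rot: [[-0.883, -0.47, 0.007], [-0.47, 0.883, -0.003], [-0.005, -0.006, -1.0]]
wrist_force: [0.6, 0.3, -1.2]
gripper_width: 0.0207
grip_force: 59.5
t 10.65 pos [ 0.3525 -0.0706  0.159 ] q [-0.39  0.02  2.07  0.    1.04 -2.45] w 0.0207 yawY 118.0
cm [0.16 0.15 1.9 ] deg [-0.2  0.4 58. ]
```

```bash
python3 -m inch '[{"tx":0,"ty":0,"tz":0,"rx":0,"ry":0,"rz":66},{"tx":0,"ty":0,"tz":0,"rx":0,"ry":0,"rz":66},{"tx":0,"ty":0,"tz":0,"rx":0,"ry":0,"rz":66},{"tx":0,"ty":0,"tz":0,"rx":0,"ry":0,"rz":66},{"tx":0,"ty":0,"tz":0,"rx":0,"ry":0,"rz":66},{"tx":0,"ty":0,"tz":0,"rx":0,"ry":0,"rz":66},{"tx":0,"ty":0,"tz":0,"rx":0,"ry":0,"rz":66},{"tx":0,"ty":0,"tz":0,"rx":0,"ry":0,"rz":66}]'
python3 -c "
from h import *
rel(.4625,-.098,.14,-14.65)"
```

```text
t: 11.45
tool_pos: [0.3493, -0.0693, 0.1547]
eef_rot: [[-0.785, 0.62, -0.003], [0.62, 0.785, 0.001], [0.003, -0.001, -1.0]]
wrist_force: [-0.5, -0.2, -1.3]
gripper_width: 0.0205
grip_force: 59.5
t 11.45 pos [ 0.3493 -0.0693  0.1547] q [-0.39  0.03  2.07  0.    1.04 -1.29] w 0.0205 yawY 51.7
cm [-10.67   4.76   1.43] deg [-0.1 -0.1 66.4]
```

```bash
python3 -m inch '[{"tx":-10.7,"ty":4.8,"tz":1,"rx":0,"ry":0,"rz":66.4},{"tx":-10.7,"ty":4.8,"tz":1,"rx":0,"ry":0,"rz":66.4},{"tx":-10.7,"ty":4.8,"tz":1,"rx":0,"ry":0,"rz":66.4},{"tx":-10.7,"ty":4.8,"tz":1,"rx":0,"ry":0,"rz":66.4},{"tx":-10.7,"ty":4.8,"tz":1,"rx":0,"ry":0,"rz":66.4},{"tx":-10.7,"ty":4.8,"tz":1,"rx":0,"ry":0,"rz":66.4},{"tx":-10.7,"ty":4.8,"tz":1,"rx":0,"ry":0,"rz":66.4},{"tx":-10.7,"ty":4.8,"tz":1,"rx":0,"ry":0,"rz":66.4}]' >/dev/null
python3 -m inch '[{"tx":0,"ty":0,"tz":0,"rx":0,"ry":0,"rz":0},{"tx":0,"ty":0,"tz":0,"rx":0,"ry":0,"rz":0}]'
python3 - <<'E'
from h import *
import pickle
rel(.4625,-.098,.053,-14.65)
c=env.calibration('wrist');pickle.dump(c,open('w4.pkl','wb'))
cv2.imwrite('pics/w4.png',env.snapshot('wrist')[:,:,::-1])
E
```

```text
t: 12.45
tool_pos: [0.4635, -0.0976, 0.145]
eef_rot: [[0.246, 0.969, -0.002], [0.969, -0.246, 0.001], [0.0, -0.002, -1.0]]
wrist_force: [-0.7, 0.8, -1.6]
gripper_width: 0.0206
grip_force: 59.5
t 12.45 pos [ 0.4635 -0.0976  0.145 ] q [-0.35  0.21  1.88  0.    1.05 -0.11] w 0.0206 yawY -14.3
cm [-0.07 -0.07  9.2 ] deg [-0.1 -0.   0.4]
```

View pics/w4.png

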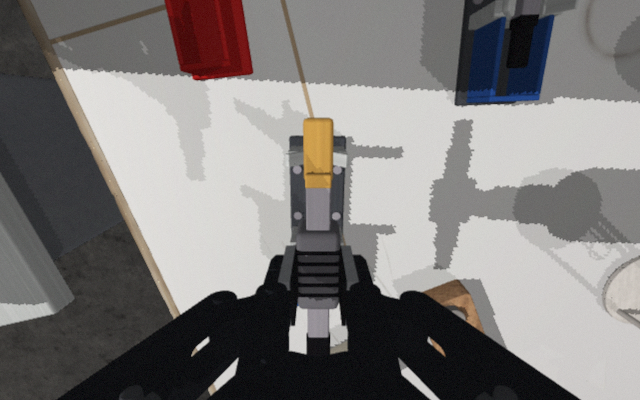

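Brass now points to the open end: tip at about (318,120), and the base spans columns 290–347, centred on the bar. I lower it.

```bash
python3 -m inch '[{"tx":-0.1,"ty":0,"tz":3,"rx":0,"ry":0,"rz":0.4},{"tx":-0.1,"ty":0,"tz":5.5,"rx":0,"ry":0,"rz":0.4},{"tx":-0.1,"ty":0,"tz":7,"rx":0,"ry":0,"rz":0.4},{"tx":-0.1,"ty":0,"tz":8,"rx":0,"ry":0,"rz":0.4},{"tx":-0.1,"ty":0,"tz":8.6,"rx":0,"ry":0,"rz":0.4},{"tx":-0.1,"ty":0,"tz":8.6,"rx":0,"ry":0,"rz":0.4}]'
python3 -m inch '[{"tx":0,"ty":0,"tz":0.1,"rx":0,"ry":0,"rz":0},{"tx":0,"ty":0,"tz":0.2,"rx":0,"ry":0,"rz":0},{"tx":0,"ty":0,"tz":0.2,"rx":0,"ry":0,"rz":0}]'
```

```text
t: 13.1
tool_pos: [0.4637, -0.0986, 0.0597]
eef_rot: [[0.255, 0.967, -0.001], [0.967, -0.255, 0.001], [0.0, -0.002, -1.0]]
wrist_force: [-0.1, 0.7, -1.3]
gripper_width: 0.0206
grip_force: 59.5
t: 13.4
tool_pos: [0.4638, -0.0987, 0.0585]
eef_rot: [[0.255, 0.967, -0.0], [0.967, -0.255, -0.0], [-0.0, -0.0, -1.0]]
wrist_force: [-0.9, 0.4, -2.6]
gripper_width: 0.0201
grip_force: 59.4
```

```bash
python3 -m inch '[{"tx":0,"ty":0,"tz":0.1,"rx":0,"ry":0,"rz":0},{"tx":0,"ty":0,"tz":0.2,"rx":0,"ry":0,"rz":0},{"tx":0,"ty":0,"tz":0.2,"rx":0,"ry":0,"rz":0}]'
python3 -m inch '[{"tx":0,"ty":0,"tz":0.1,"rx":0,"ry":0,"rz":0},{"tx":0,"ty":0,"tz":0.1,"rx":0,"ry":0,"rz":0}]'
```

```text
t: 13.7
tool_pos: [0.4638, -0.0987, 0.0561]
eef_rot: [[0.255, 0.967, -0.0], [0.967, -0.255, 0.0], [0.0, -0.0, -1.0]]
wrist_force: [-1.5, -0.3, -0.9]
gripper_width: 0.0202
grip_force: 59.5
t: 13.9
tool_pos: [0.4639, -0.0987, 0.056]
eef_rot: [[0.255, 0.967, -0.0], [0.967, -0.255, 0.0], [0.0, -0.0, -1.0]]
wrist_force: [-4.7, 1.0, 6.7]
gripper_width: 0.0204
grip_force: 60.6
```

Contact at the expected height. I release, rise and check.

```bash
python3 -m inch '[{"tx":0,"ty":0,"tz":0,"rx":0,"ry":0,"rz":0},{"tx":0,"ty":0,"tz":0,"rx":0,"ry":0,"rz":0},{"tx":0,"ty":0,"tz":0,"rx":0,"ry":0,"rz":0},{"tx":0,"ty":0,"tz":0,"rx":0,"ry":0,"rz":0},{"tx":0,"ty":0,"tz":-3,"rx":0,"ry":0,"rz":0},{"tx":0,"ty":0,"tz":-7,"rx":0,"ry":0,"rz":0},{"tx":0,"ty":0,"tz":-11,"rx":0,"ry":0,"rz":0},{"tx":0,"ty":0,"tz":-14,"rx":0,"ry":0,"rz":0}]' 1
python3 -m inch '[{"tx":0,"ty":0,"tz":0,"rx":0,"ry":0,"rz":0},{"tx":0,"ty":0,"tz":0,"rx":0,"ry":0,"rz":0}]'
python3 - <<'E'
from h import *
c=env.calibration('wrist')
im=env.snapshot('wrist')[:,:,::-1]
hsv=cv2.cvtColor(im,cv2.COLOR_BGR2HSV)
b=cv2.inRange(hsv,(12,110,80),(30,255,255));b[:90]=0;b[230:]=0;b[:,:300]=0;b[:,340:]=0
r=cv2.boundingRect(cv2.findNonZero(b));print('brass',r,cast(c,(r[0]+r[2]/2-.5,r[1]),.041))
cv2.imwrite('pics/w5.png',cv2.resize(im[80:300,220:420],None,fx=2.7,fy=2.7,interpolation=cv2.INTER_CUBIC))
s=env.snapshot('scene')[:,:,::-1];cv2.imwrite('pics/s5.png',cv2.resize(s[180:270,310:460],None,fx=5,fy=5,interpolation=cv2.INTER_CUBIC))
E
```

```text
t: 14.7
tool_pos: [0.4649, -0.0991, 0.1977]
eef_rot: [[0.255, 0.967, 0.003], [0.967, -0.255, -0.001], [-0.0, 0.003, -1.0]]
wrist_force: [1.2, -0.6, -0.8]
gripper_width: 0.0856
grip_force: 0.0
t: 14.9
tool_pos: [0.4643, -0.0989, 0.1956]
eef_rot: [[0.255, 0.967, 0.001], [0.967, -0.255, -0.0], [0.0, 0.001, -1.0]]
wrist_force: [-0.1, 0.9, 0.6]
gripper_width: 0.0856
grip_force: 0.0
brass (309, 113, 16, 36) [ 0.48278861 -0.0265941   0.041     ]
```

View pics/w5.png

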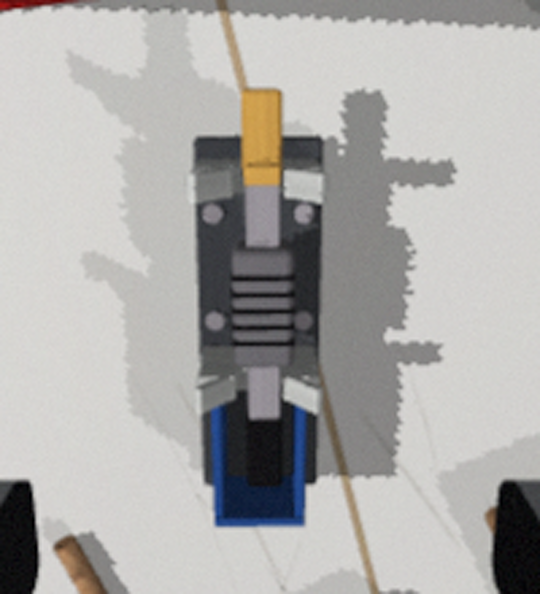

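View pics/s5.png

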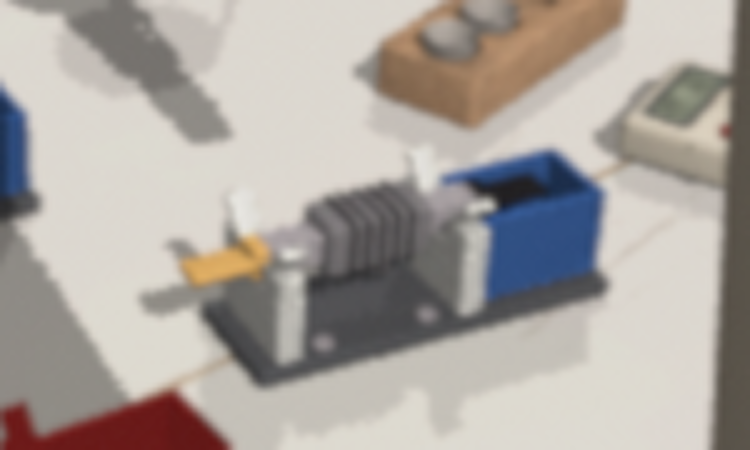

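The bar lies level in both forks with the brass out (crop: brass tip (262,90), black end (265,485) inside the pocket). Its tip is within 2 mm of where the black tip began, and the gripper is clear.

```bash
python3 -c "
from bench import env
print(env.sign_off())"
```

```text
the job is handed in; nothing more can be done
None
```

The scraper is reversed and seated in both forks of its own holder with the brass blade out. The other scraper was never approached, and the job was handed in at about 15 s; sign-off returned no verdict.

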